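# Pack the two penetrometer kits into the case

## Task

Pack the teal and the yellow test kit into the grey two-bay case, heavy parts lowest: in each bay set the steel weight of the bay's colour flat on the floor, and stand the sample tin with the same colour of lid upright and centred on top of that weight. Set the parts down gently without dropping them, and leave the red and brass look-alikes and the amber jar where they stand.

Things in the scene. Friction and masses are not known exactly. Their poses are not given: they have to be found in the camera images.
- case: Open grey plastic case, fixed, any yaw: 150 (x) by 172 (y) by 45 mm high; origin at centre of its underside, z up. Floor 6 mm, outer walls 5 mm. A 6 mm wall along x at y = 0, up to the rim, makes two bays, 140 (x) by 78 mm (y) inside: at +y (centre y = +42 mm) with teal floor and rim, at -y (centre y = -42 mm) with yellow floor and rim. Room for fingers is along x.
- weight_teal_c (a point): Loose solid round steel weight, about 0.5 kg; diameter 54 mm, height 28 mm, upright. Its top (bare steel rim, small dark hole in the middle) and a band round its side are painted teal (dark blue-green). The point is its centre, 14 mm above its underside; z is its axis (up). At the start it stands on one of two thin white bench pads (2 mm thick, on the bench).
- weight_yellow_c (a point): Loose solid round steel weight, about 0.5 kg; diameter 54 mm, height 28 mm, upright. Its top (bare steel rim, small dark hole in the middle) and a band round its side are painted yellow. The point is its centre, 14 mm above its underside; z is its axis (up). At the start it stands on one of two thin white bench pads (2 mm thick, on the bench).
- tin_teal_c (a point): Loose closed aluminium sample tin with a teal (dark blue-green) lid (darker disc in its middle); diameter 48 mm, height 40 mm (lid included), flat top, about 0.09 kg, upright. The point is its centre, 20 mm above its underside; z is its axis (up). At the start it stands on a 2 mm thick white bench pad.
- tin_yellow_c (a point): Loose closed aluminium sample tin with a yellow lid (darker disc in its middle); diameter 48 mm, height 40 mm (lid included), flat top, about 0.09 kg, upright. The point is its centre, 20 mm above its underside; z is its axis (up). At the start it stands on a 2 mm thick white bench pad.
- weight_red_c (a point): LOOK-ALIKE, stays where it is. Loose solid round steel weight, about 0.5 kg; diameter 54 mm, height 28 mm, upright. Its top (bare steel rim, small dark hole in the middle) and a band round its side are painted red. The point is its centre, 14 mm above its underside; z is its axis (up). At the start it stands on one of two thin white bench pads (2 mm thick, on the bench).
- weight_brass_c (a point): LOOK-ALIKE, stays where it is. Loose solid round brass-coloured weight, about 0.5 kg; diameter 54 mm, height 28 mm, upright. Orange-gold all over, small dark hole in the top, no paint band. The point is its centre, 14 mm above its underside; z is its axis (up). At the start it stands on one of two thin white bench pads (2 mm thick, on the bench).
- tin_red_c (a point): LOOK-ALIKE, stays where it is. Loose closed aluminium sample tin with a red lid (darker disc in its middle); diameter 48 mm, height 40 mm (lid included), flat top, about 0.09 kg, upright. The point is its centre, 20 mm above its underside; z is its axis (up). At the start it stands on a 2 mm thick white bench pad.
- jar_c (a point): Stays where it is. Loose small amber glass jar with a white cap; diameter 46 mm, height 46 mm, upright. The point is its centre, 23 mm above its underside. At the start it stands on a 2 mm thick white bench pad.
Not all that is in view belongs to the job. Leave any purple look-alike of the part that bears tin_teal_c alone.

How it is judged:
By the outcome, as a careful person would: the job done as asked, in the order asked, and still so for the second after the job is handed in, with the robot touching nothing.
It also fails if it takes over 118 s, if anything falls off the work surface, if the arm or the gripper's body presses on something with over 40 N, if the wrist force passes 120 N, or if a joint passes its speed limit or range.

## Robot

A 6-joint arm with a two-finger parallel gripper is mounted at the origin on the work surface. World frame = base frame: x ahead of the robot, y to its left, z up, the work surface at z = 0. Lengths are in m, angles in rad, forces in N, time in s.
With the tool pointing down it reaches from about 0.225 to 0.875 m from the base axis. Payload 3.4 kg.
Tool frame: the origin (TCP) lies between the finger pads; the fingertips stand 8 mm ahead of it and the grasp point (between the pads) lies 11 mm behind it; z points along the fingers, y is the line along which they close (so a half turn about z gives the same grasp; the last joint's range is limited). The gripper opens to 85 mm and grips with 20 to 120 N. Pads are 22 mm wide; open, the fingers measure 114 mm over their backs; the gripper's body (76 mm by 85 mm) begins 54 mm behind the grasp point. The pads swing forward as they close: fully open they stand 13 mm farther back than shut.
Start: joints at [-1.229, 0.276, 1.505, -0, 1.361, -0.121], TCP at [0.257, -0.515, 0.239] pointing down, gripper open.
Joint ranges: [-2.89, 2.89], [-0.75, 2.08], [0.22, 2.7], [-1.18, 4.32], [0.11, 2.71], [-2.7, 2.7]. Speed limits (rad/s): [2.57, 2.57, 3.14, 3.14, 3.14, 3.14].

## Interface

Orientations are given as a unit quaternion [w, x, y, z].
In Python, from rig import manip, optics, finder gives the robot as it stands.
- The arm moves only by the tool servo_tool, never from a script. Its argument "increments" is a list of rows, each a list of 7 numbers: the shift along the tool's x, y, z in cm, then the turn, a rotation vector about the tool's x, y, z in degrees, then the closure, from -1 (fully open) to 1 (shut). In form: [[x, y, z, rx, ry, rz, gripper], ...]. A call has exactly 5 rows; each row shifts and turns the commanded pose from where the row before left it, along the tool's axes as they then stand; what a row does not reach is not made up. A row lasts 1/10 s, in which the tool goes at most 50 mm and 8.59 degrees, less where a joint would pass 70% of its speed; a pose out of reach is approached as far as the arm can. A call is refused whole if a number of a shift passes 5 or a number of a turn 8.59, either way. A call with a gripper value outside its range is refused whole. The fingers move at their own pace and stop on an object; "squeeze" is the grip in N (left out, the last holds). Time passes only in rows, so rows that do not move let the fingers close, or fill a call up. It gives the time, the measured TCP pose, the force, the opening and the grip force at its end, in the units of the state.
- manip.get_state(): the state, without advancing time (a new reading comes with each control period).
- optics.get_image(name): name is "scene" or "top" or "wrist"; returns the picture (384x512x3 uint8, red, green, blue); there is no depth.
- optics.get_calibration(name): a dict with "fov_y" (degrees; the focal length in pixels is half the picture's height over the tangent of half this angle, whatever the lens; pixels are square), "cx", "cy" (the principal point, pixels), "world_to_cam" (4x4, takes a point from world to camera coordinates). Camera axes: x right, y down, z forward; pixel columns grow to the right and rows downward; lengths in m; the calibration is good to about 2 mm. The wrist camera is an equidistant fisheye: a pixel r from the principal point sees the ray r / f radians off the axis. A picture is of the moment at which its call begins: read the wrist's pose just before it. get_calibration takes no time and is no camera call; for the wrist camera it gives the pose at the moment of the call.
- manip.sign_off(): hands the job in; it is judged then, once.
Trained networks look in the newest picture that a camera, given by its name, has taken for a name from the list of things; names that differ only in an ending like _2 or _b are one class to them, and where a whole thing is asked for, a point or a joint stands for the part that bears it (a point fixed in the world has none). Each returns a list of dicts, best first, with "p" (0 to 1); they miss things now and then, are a little off and sometimes report something else, mostly with a low value. They report only what shows in the picture. A call takes as long as a camera call. They do not tell look-alikes from the thing itself.
- finder.silhouettes(label, camera): "region" (384x512 bool, what is visible of it) and "box" ([centre column, centre row, width, height] in pixels, round what is visible of it).
- finder.tip_of(label, camera): "at" ([column, row] in pixels: a listed point, or the origin of a listed thing).
The state is a dict: "clock": time; "qpos": joint angles; "qd": joint speeds; "effort": joint torques, N m; "position": TCP position; "ee_rot": TCP orientation; "contact_force": force on the tool from outside, world axes, zero at the start; "moment": the same for the moment, N m; "width": finger opening in m; "gripper_force": force on a finger pad.
Only numpy, scipy, OpenCV 4.12 (cv2) and the standard library are available. Lean on these libraries where they do the work, as an engineer would, in place of code of your own. Each camera call takes 0.05 s, during which the arm holds its last target. There are 200 camera calls.

## Working session

There is one attempt and no reset: what is moved stays moved. The work goes in short steps, Python scripts to look and compute and a tool call to move; the robot and the scene stay as the last step left them, time stands still between calls to the robot, and variables do not carry over. Pictures are saved under pics/ and viewed, at most 14 in all, crops included, and the job is handed in when it is done.

Besides the shell and the picture viewer there is one more tool, called after ">>>" by a JSON object that holds its "method" and its "body". servo_tool: Moves the arm, as the interface text tells. Its arguments: {"type":"object","properties":{"increments":{"type":"array","items":{"type":"array","items":{"type":"number"}}},"squeeze":{"type":"number"}},"required":["increments"]}

```bash
ls; mkdir -p pics; python3 - <<'E'
from rig import manip, optics, finder
import cv2
for c in ("top","scene"):
    im=optics.get_image(c); cv2.imwrite(f"pics/{c}0.png",im[...,::-1])
    print(c,optics.get_calibration(c))
print(manip.get_state())
E
```

```text
pics
top {'fov_y': 46.23394912179852, 'cx': 252.70547410076057, 'cy': 193.6032883732301, 'world_to_cam': array([[ 1.97807464e-02, -9.99804331e-01, -1.45768584e-04,
        -2.50471414e-02],
       [-9.95643318e-01, -1.96851341e-02, -9.11420780e-02,
         5.49663804e-01],
       [ 9.11213748e-02,  1.94799184e-03, -9.95837889e-01,
         1.12756400e+00],
       [ 0.00000000e+00,  0.00000000e+00,  0.00000000e+00,
         1.00000000e+00]])}
scene {'fov_y': 54.09107676681761, 'cx': 255.8262584418877, 'cy': 194.11320435820056, 'world_to_cam': array([[ 0.30069774,  0.95359651, -0.01531574, -0.15320312],
       [ 0.79455354, -0.2593644 , -0.54901255, -0.42379375],
       [-0.52750881,  0.15291766, -0.83567377,  1.27650072],
       [ 0.        ,  0.        ,  0.        ,  1.        ]])}
{'clock': 0.1, 'qpos': array([-1.22895043e+00,  2.76534422e-01,  1.50603612e+00, -2.22735527e-05,
        1.36074634e+00, -1.21004530e-01]), 'qd': array([-0.00068168, -0.00193881, -0.00481048,  0.00026064, -0.00153253,
        0.00057607]), 'effort': array([ 7.87981025e-04, -4.17697299e+01, -2.46405619e+01, -3.15589814e-04,
        5.81047585e-03,  1.58829067e-05]), 'position': array([ 0.25655845, -0.51404339,  0.23851292]), 'ee_rot': array([-8.55664239e-04,  9.73339593e-01,  2.29367159e-01, -1.05825633e-04]), 'contact_force': array([ 0.93137831,  0.97502685, -0.24622732]), 'moment': array([-0.0073758 , -0.00441707,  0.02145535]), 'gripper_force': 0.0, 'width': 0.08523314176140953}
```

View pics/top0.png

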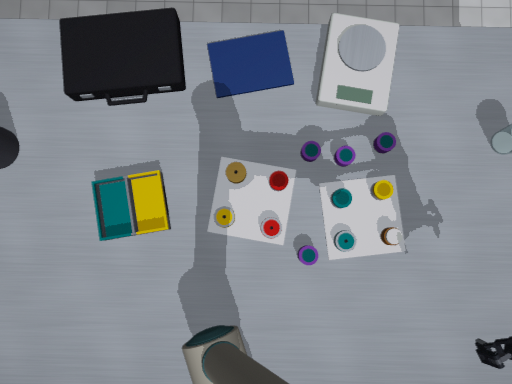

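View pics/scene0.png

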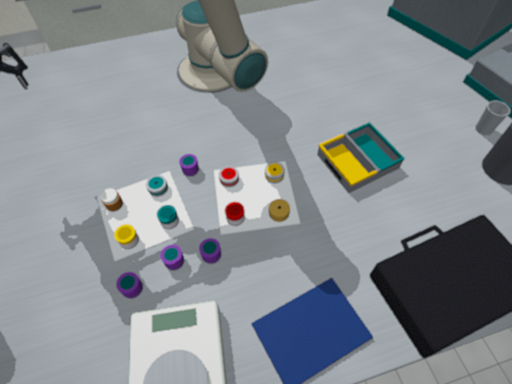

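The top view shows these pixels:
- **Left pad:** brass weight (236,172), red tin (279,181), yellow weight (225,217) and red weight (271,228).
- **Right pad:** teal tin (342,198), yellow tin (383,190), teal weight (345,241) and jar (392,236).
- **Purple-bodied look-alikes:** (311,151), (345,156), (385,142) and (308,255).
- **Case:** (130,205), with the teal bay on the left.

Candidates for the teal tin are (342,198) and the four purple ones. For the teal weight it is (345,241), for the yellow weight (225,217) against brass (236,172), and for the yellow tin (383,190). I'll check these in a close crop.

```bash
cat > h.py <<'E'
import numpy as np, cv2
from rig import manip, optics, finder
def K(c):
    f=192/np.tan(np.radians(c["fov_y"]/2)); return f
def onplane(cam,uv,z,c=None):
    c=c or optics.get_calibration(cam); f=K(c); T=c["world_to_cam"]; R=T[:3,:3]; o=-R.T@T[:3,3]
    d=np.array([uv[0]-c["cx"],uv[1]-c["cy"]])
    if cam=="wrist":
        r=np.hypot(*d); th=r/f; v=np.array([*(d/max(r,1e-9)*np.sin(th)),np.cos(th)])
    else: v=np.array([*(d/f),1])
    v=R.T@v; return (o+v*(z-o[2])/v[2])[:2]
def proj(cam,p,c=None):
    c=c or optics.get_calibration(cam); f=K(c); T=c["world_to_cam"]; q=T[:3,:3]@np.array(p)+T[:3,3]
    if cam=="wrist":
        r=np.hypot(q[0],q[1]); th=np.arctan2(r,q[2]); return np.array([c["cx"]+f*th*q[0]/r,c["cy"]+f*th*q[1]/r])
    return np.array([c["cx"]+f*q[0]/q[2],c["cy"]+f*q[1]/q[2]])
E
python3 - <<'E'
from h import *
im=cv2.imread("pics/top0.png"); cv2.imwrite("pics/crop_top.png",cv2.resize(im[130:270,200:410],None,fx=3.8,fy=3.8,interpolation=cv2.INTER_CUBIC))
optics.get_image("top")
H={"weight_teal_c":.016,"weight_yellow_c":.016,"tin_teal_c":.022,"tin_yellow_c":.022,"weight_brass_c":.016,"jar_c":.025,"case":0}
for cam in("top","scene"):
    optics.get_image(cam)
    for l in H:
        for d in finder.tip_of(l,cam)[:9]:
            if d["p"]>.3: print(cam,l,round(d["p"],2),np.round(d["at"],1),np.round(onplane(cam,d["at"],H[l]),4))
E
```

```text
top weight_teal_c 0.57 [344.2 241. ] [ 0.4338 -0.2506]
top weight_yellow_c 0.57 [222.  216.1] [0.4912 0.0636]
top tin_teal_c 0.85 [307.2 152.4] [ 0.6603 -0.1532]
top tin_teal_c 0.78 [309.4 255.6] [ 0.3952 -0.1611]
top tin_teal_c 0.77 [340.3 199.7] [ 0.5391 -0.2392]
top tin_teal_c 0.72 [381.7 140.3] [ 0.696  -0.3465]
top tin_teal_c 0.65 [344.2 161.4] [ 0.6386 -0.2491]
top tin_yellow_c 0.57 [382.  188.4] [ 0.5703 -0.3464]
top weight_brass_c 0.92 [236.1 175.9] [0.5961 0.0298]
top jar_c 0.65 [388.  231.8] [ 0.4593 -0.3601]
top case 0.66 [133.  208.4] [0.5074 0.2976]
scene weight_teal_c 0.76 [157.7 184.5] [ 0.4314 -0.2481]
scene weight_yellow_c 0.74 [270.8 176.1] [0.4986 0.0457]
scene tin_teal_c 0.81 [208.4 251.4] [ 0.6639 -0.1651]
scene tin_teal_c 0.77 [188.  162.5] [ 0.3887 -0.1562]
scene tin_teal_c 0.67 [170. 258.] [ 0.6527 -0.2542]
scene tin_teal_c 0.59 [132.1 283.7] [ 0.688  -0.3465]
scene tin_teal_c 0.56 [168.7 214.9] [ 0.5367 -0.2363]
scene tin_yellow_c 0.81 [128.1 235.7] [ 0.5639 -0.3404]
scene weight_brass_c 0.69 [280.4 210.1] [0.6065 0.0347]
scene jar_c 0.69 [112.  199.7] [ 0.449  -0.3666]
scene case 0.68 [357.3 158.9] [0.5068 0.2994]
scene case 0.46 [166.2 216.2] [ 0.5245 -0.2452]
```

View pics/crop_top.png

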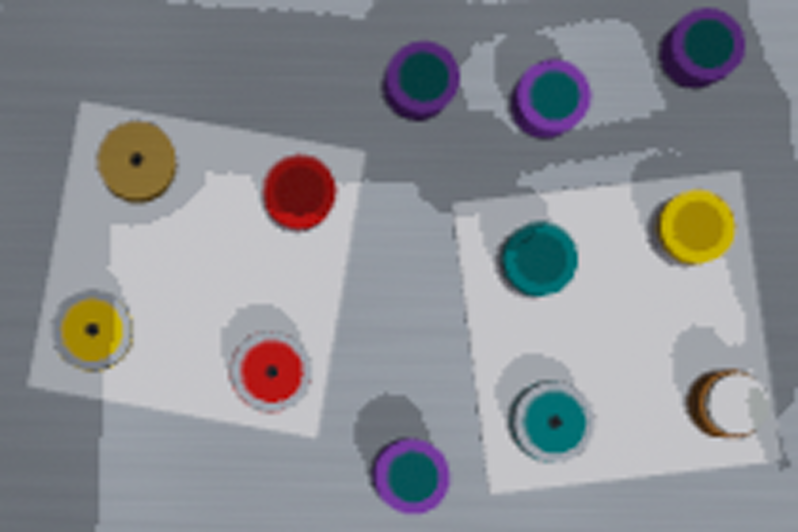

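The crop confirms the targets: teal weight (345,241) and yellow weight (224,217), both with a hole and steel rim, and teal tin (342,198) and yellow tin (383,190), both on the white pad. All the purple-rimmed tins lie off the pads. Next I'll refine the positions and fit the case.

```bash
python3 - <<'E'
from h import *
from scipy.optimize import minimize
imgs={c:cv2.imread(f"pics/{c}0.png") for c in("top","scene")}
cal={c:optics.get_calibration(c) for c in imgs}
hue={"teal":(80,98),"yellow":(22,32)}
T={"weight_teal":((.434,-.2506),.030,"teal"),"weight_yellow":((.495,.058),.030,"yellow"),"tin_teal":((.539,-.238),.042,"teal"),"tin_yellow":((.568,-.344),.042,"yellow")}
for n,(xy,z,col) in T.items():
    for c,im in imgs.items():
        h=cv2.cvtColor(im,cv2.COLOR_BGR2HSV); m=cv2.inRange(h,(hue[col][0],120,50),(hue[col][1],255,255))
        m2=m*0; p=proj(c,(*xy,z)); cv2.circle(m2,tuple(int(round(v)) for v in p),14,255,-1); m&=m2
        k=cv2.findContours(m,cv2.RETR_EXTERNAL,cv2.CHAIN_APPROX_NONE)[0]; k=max(k,key=cv2.contourArea)
        e=cv2.minAreaRect(k); 
        M=cv2.moments(cv2.convexHull(k)); cc=(M["m10"]/M["m00"],M["m01"]/M["m00"])
        print(n,c,np.round(cc,1),np.round(e[1],1),np.round(onplane(c,cc,z),4))
# case
reg={}
for c in imgs:
    optics.get_image(c); d=[q for q in finder.silhouettes("case",c)]; d=d[0]; print(c,d["p"],d["box"]); reg[c]=d["region"]
pts=np.array([[x,y,z] for x in(-.075,.075) for y in(-.086,.086) for z in(0,.045)])
def out(v,c):
    a=v[2]; R=np.array([[np.cos(a),-np.sin(a),0],[np.sin(a),np.cos(a),0],[0,0,1]])
    q=[proj(c,R@p+[v[0],v[1],0],cal[c]) for p in pts]
    return cv2.convexHull(np.float32(q))
def cost(v,cams=("top","scene")):
    s=0
    for c in cams:
        m=np.zeros((384*4,512*4),np.uint8); cv2.fillPoly(m,[np.int32(np.round(out(v,c)*4+1.5))],1)
        m=cv2.resize(m.astype(np.float32),(512,384),interpolation=cv2.INTER_AREA); s+=np.abs(m-reg[c]).sum()/reg[c].sum()
    return s
for cams in (("top",),("scene",),("top","scene")):
  b=min((minimize(cost,[.507,.298,a],args=(cams,),method="Nelder-Mead",options=dict(initial_simplex=[[.507,.298,a],[.517,.298,a],[.507,.308,a],[.507,.298,a+.1]])) for a in(-.1,0.05,.2)),key=lambda r:r.fun)
  print(cams,b.x,np.degrees(b.x[2]),b.fun)
E
```

```text
weight_teal top [345.6 240.6] [15.2 14.8] [ 0.435  -0.2513]
weight_teal scene [155.5 182.5] [10.3 13.9] [ 0.4338 -0.2511]
weight_yellow top [223.6 216.5] [15. 15.] [0.4897 0.0585]
weight_yellow scene [274.2 169.3] [11. 14.] [0.4897 0.058 ]
tin_teal top [341.5 197.9] [18. 19.] [ 0.5421 -0.2384]
tin_teal scene [166.6 214.3] [17. 17.] [ 0.5463 -0.239 ]
tin_yellow top [382.7 189.3] [19. 19.] [ 0.5658 -0.3425]
tin_yellow scene [124.8 234. ] [18.4 19.8] [ 0.5692 -0.3429]
top 0.97 [130.8, 206.3, 80.9, 73.2]
scene 0.59 [361.1, 159.6, 87.2, 72.1]
('top',) [0.51399492 0.29653817 0.18342179] 10.509294512799949 0.018180507497116492
('scene',) [0.5144111  0.29384905 0.19617201] 11.239827972894611 0.020226592270005443
('top', 'scene') [0.51399985 0.29530813 0.19189858] 10.994978556492754 0.04641484960246227
```

>>> {"method": "servo_tool", "body": {"increments": [[0,0,0,0,0,-8.5,-1],[0,0,0,0,0,-8.5,-1],[1,0,0,0,0,-8.5,-1],[2,0,0,0,0,-8.5,-1],[3,0,0,0,0,-8.5,-1]], "squeeze": 60}}

```text
clock: 1.65
position: [0.2911, -0.4666, 0.2391]
ee_rot: [0.0, 0.823, 0.568, -0.0]
contact_force: [1.0, 0.0, -0.2]
width: 0.0852
gripper_force: 0.0
```

>>> {"method": "servo_tool", "body": {"increments": [[4,0,0,0,0,-8,-1],[4,0,0,0,0,-8,-1],[4,0,0,0,0,-8,-1],[4,0,0,0,0,-7.8,-1],[1,0,0,0,0,0,-1]]}}

```text
clock: 2.15
position: [0.3131, -0.2956, 0.2393]
ee_rot: [-0.001, 0.636, 0.772, 0.001]
contact_force: [-0.4, 0.3, -0.9]
width: 0.085
gripper_force: 0.0
```

```bash
cat >> h.py <<'E'
from scipy.spatial.transform import Rotation as Ro
CASE=np.array([.514,.2953]); YAW=10.8
def go(xy,z,phi=YAW+90):
    s=manip.get_state(); w=s["ee_rot"]; R=Ro.from_quat([w[1],w[2],w[3],w[0]])
    d=np.array([*xy,z])-s["position"]; want=Ro.from_matrix(np.array([[np.cos(np.radians(phi)),np.sin(np.radians(phi)),0],[np.sin(np.radians(phi)),-np.cos(np.radians(phi)),0],[0,0,-1]]))
    print("t",round(s["clock"],2),"pos",np.round(s["position"],4),"w",round(s["width"],4),"f",np.round(s["contact_force"],1),"-> tool cm",np.round(R.inv().apply(d)*100,2),"turn",np.round(np.degrees((R.inv()*want).as_rotvec()),2))
def bay(col):
    a=np.radians(YAW); s=.042 if col=="teal" else -.042
    return CASE+s*np.array([-np.sin(a),np.cos(a)])
E
python3 - <<'E'
from h import *
go((.4345,-.2512),.012)
im=optics.get_image("wrist"); cv2.imwrite("pics/w1.png",im[...,::-1]); c=optics.get_calibration("wrist"); print(c["fov_y"],c["cx"],c["cy"])
for p in ((.4345,-.2512,.03),(.543,-.238,.042)): print(proj("wrist",p))
E
```

```text
t 2.15 pos [ 0.3131 -0.2956  0.2393] w 0.085 f [-0.4  0.3 -0.9] -> tool cm [ 1.97 12.77 22.73] turn [-0.01 -0.15  0.25]
65.70646984690485 253.37394404620338 189.09251897114083
[357.83485366 147.3987636 ]
[434.97428073 158.53410005]
```

View pics/w1.png

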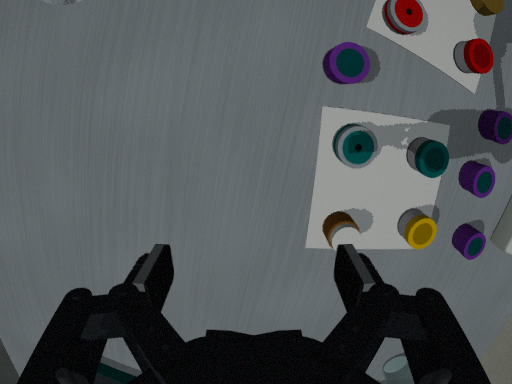

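The wrist view shows the teal weight's hole at (358,148), matching my prediction of (357.8,147.4). The tin lid is at (433,158), which also matches. I'll move over the weight.

>>> {"method": "servo_tool", "body": {"increments": [[0.4,2.6,2.6,0,0,0,-1],[0.4,2.6,2.6,0,0,0,-1],[0.4,2.6,2.6,0,0,0,-1],[0.4,2.6,2.6,0,0,0,-1],[0.4,2.4,2.6,0,0,0.2,-1]]}}

```text
clock: 2.7
position: [0.4377, -0.2574, 0.1083]
ee_rot: [0.001, 0.639, 0.769, -0.0]
contact_force: [0.4, -1.1, 0.3]
width: 0.0853
gripper_force: 0.0
```

```bash
python3 - <<'E'
from h import *
go((.4345,-.2512),.012)
E
```

```text
t 2.7 pos [ 0.4377 -0.2574  0.1083] w 0.0853 f [ 0.4 -1.1  0.3] -> tool cm [ 0.69 -0.21  9.63] turn [ 0.06  0.11 -0.28]
```

>>> {"method": "servo_tool", "body": {"increments": [[0,0,2.5,0,0,0,-1],[0,0,2.5,0,0,0,-1],[0,0,2,0,0,0,-1],[0,0,0,0,0,0,-1],[0,0,0,0,0,0,-1]]}}

```text
clock: 3.2
position: [0.4363, -0.2573, 0.0393]
ee_rot: [0.0, 0.639, 0.769, -0.0]
contact_force: [-0.3, 0.3, 0.6]
width: 0.0854
gripper_force: 0.0
```

```bash
python3 - <<'E'
from h import *
go((.4345,-.2512),.012)
E
```

```text
t 3.2 pos [ 0.4363 -0.2573  0.0393] w 0.0854 f [-0.3  0.3  0.6] -> tool cm [ 0.63 -0.07  2.73] turn [ 0.    0.02 -0.25]
```

>>> {"method": "servo_tool", "body": {"increments": [[0.3,0,0.9,0,0,-0.2,-1],[0.3,-0.1,0.9,0,0,0,-1],[0,0,0.9,0,0,0,-1],[0,0,0,0,0,0,-1],[0,0,0,0,0,0,-1]]}}

```text
clock: 3.7
position: [0.4337, -0.2504, 0.0121]
ee_rot: [-0.0, 0.637, 0.771, -0.0]
contact_force: [0.2, 0.3, 0.4]
width: 0.0853
gripper_force: 0.0
```

```bash
python3 - <<'E'
from h import *
go((.4345,-.2512),.012)
E
```

```text
t 3.7 pos [ 0.4337 -0.2504  0.0121] w 0.0853 f [0.2 0.3 0.4] -> tool cm [-0.09  0.07  0.01] turn [-0.01 -0.01  0.02]
```

>>> {"method": "servo_tool", "body": {"increments": [[0,0,0,0,0,0,1],[0,0,0,0,0,0,1],[0,0,0,0,0,0,1],[0,0,0,0,0,0,1],[0,0,0,0,0,0,1]], "squeeze": 70}}

```text
clock: 4.2
position: [0.4344, -0.2507, 0.0132]
ee_rot: [0.001, 0.637, 0.77, 0.0]
contact_force: [0.2, 1.7, 6.3]
width: 0.0523
gripper_force: 72.6
```

>>> {"method": "servo_tool", "body": {"increments": [[0,0,0,0,0,0,1],[0,0,0,0,0,0,1],[0,0,-1,0,0,0,1],[0,0,-2,0,0,0,1],[0,0,-2,0,0,0,1]]}}

```text
clock: 4.7
position: [0.4325, -0.2497, 0.0621]
ee_rot: [-0.002, 0.637, 0.771, -0.0]
contact_force: [0.1, -0.6, -6.2]
width: 0.0522
gripper_force: 74.6
```

>>> {"method": "servo_tool", "body": {"increments": [[0,0,-3,0,0,0,1],[0,0,-3,0,0,0,1],[1,0,-1,0,0,0,1],[3,0,0,0,0,0,1],[4,0,0,0,0,0,1]]}}

```text
clock: 5.2
position: [0.4183, -0.1714, 0.1318]
ee_rot: [-0.0, 0.638, 0.77, -0.0]
contact_force: [0.5, 1.4, -6.0]
width: 0.0522
gripper_force: 75.2
```

```bash
python3 - <<'E'
from h import *
go(bay("teal"),.11)
E
```

```text
t 5.2 pos [ 0.4183 -0.1714  0.1318] w 0.0522 f [ 0.5  1.4 -6. ] -> tool cm [48.29 18.04  2.18] turn [-0.01 -0.01 -0.13]
```

>>> {"method": "servo_tool", "body": {"increments": [[4,1.5,0,0,0,0,1],[4,1.5,0,0,0,0,1],[4,1.5,0,0,0,0,1],[4,1.5,0,0,0,0,1],[4,1.5,0,0,0,0,1]]}}

```text
clock: 5.7
position: [0.4528, 0.0409, 0.1311]
ee_rot: [-0.001, 0.637, 0.771, -0.001]
contact_force: [0.7, -0.1, -5.8]
width: 0.0523
gripper_force: 74.9
```

>>> {"method": "servo_tool", "body": {"increments": [[4,1.5,0,0,0,0,1],[4,1.5,0,0,0,0,1],[4,1.5,0,0,0,0,1],[4,1.5,0,0,0,0,1],[3,1.2,0,0,0,0,1]]}}

```text
clock: 6.2
position: [0.488, 0.2413, 0.1308]
ee_rot: [-0.001, 0.637, 0.771, -0.001]
contact_force: [0.5, -0.4, -6.0]
width: 0.0521
gripper_force: 74.9
```

```bash
python3 - <<'E'
from h import *
go(bay("teal"),.11); print(bay("teal"),bay("yellow"))
im=optics.get_image("wrist"); cv2.imwrite("pics/w2.png",im[...,::-1])
a=np.radians(YAW)
for x,y in((.075,.086),(-.075,.086),(-.075,-.086),(.075,-.086),(-.07,0)): print(np.round(proj("wrist",(*(CASE+[x*np.cos(a)-y*np.sin(a),x*np.sin(a)+y*np.cos(a)]),.045)),1))
E
```

```text
t 6.2 pos [0.488  0.2413 0.1308] w 0.0521 f [ 0.5 -0.4 -6. ] -> tool cm [9.01 3.59 2.07] turn [-0.18 -0.02  0.1 ]
[0.50612998 0.33655606] [0.52187002 0.25404394]
[392.1  42.1]
[195.8  32.3]
[203.3 246.3]
[373.4 244. ]
[203.9 145.5]
```

View pics/w2.png

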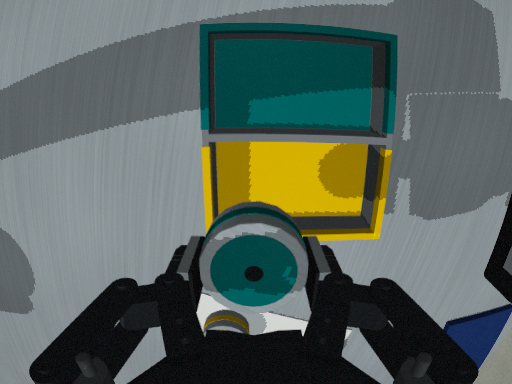

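The wrist view shows the case rim corners near (397,36), (201,25), (206,240) and (381,239), about 5 px off prediction. The weight is held with its hole at (254,273). I'll measure again with the arm settled.

```bash
python3 - <<'E'
from h import *
from scipy.optimize import least_squares
optics.get_image("top")
c=optics.get_calibration("wrist"); im=optics.get_image("wrist"); s=manip.get_state(); print(s["position"],s["qd"].round(3))
bgr=im[...,::-1].copy(); cv2.imwrite("pics/w3.png",bgr)
h=cv2.cvtColor(bgr,cv2.COLOR_BGR2HSV); m=cv2.inRange(h,(80,120,30),(98,255,255))|cv2.inRange(h,(22,120,50),(32,255,255))
m[250:]=0; m[195:,215:325]=0
k=np.vstack([q for q in cv2.findContours(m,cv2.RETR_EXTERNAL,cv2.CHAIN_APPROX_NONE)[0] if cv2.contourArea(q)>150])[:,0]
px=np.float32([[ [397,36],[201,25],[206,240],[381,239]][i] for i in range(4)])
pk=[]
cen=np.array([297,140])
# corners: contour point extremal along diagonal
for p in px:
    d=(p-cen)/np.linalg.norm(p-cen); pk.append(k[np.argmax((k-cen)@d)]) 
print(pk)
loc=np.array([(.075,.086),(-.075,.086),(-.075,-.086),(.075,-.086)])
W=np.array([onplane("wrist",p,.045,c) for p in pk]); print(W.round(4))
f=lambda v:(np.array([[np.cos(v[2]),-np.sin(v[2])],[np.sin(v[2]),np.cos(v[2])]])@loc.T).T+v[:2]-W
r=least_squares(lambda v:f(v).ravel(),[.514,.295,.19]); print(r.x,np.degrees(r.x[2]),f(r.x).round(4))
go(bay("teal"),.11)
g=s["position"]; print("hole pred",proj("wrist",(g[0],g[1],g[2]+.0165),c), onplane("wrist",(254,273),g[2]+.0165,c)-g[:2])
E
```

```text
[0.48828263 0.24061353 0.13068756] [-0.043 -0.018  0.035 -0.03   0.024 -0.008]
[array([394,  37], dtype=int32), array([198,  27], dtype=int32), array([202, 246], dtype=int32), array([376, 240], dtype=int32)]
[[0.5711 0.3949]
 [0.4242 0.3662]
 [0.4547 0.1931]
 [0.6041 0.2258]]
[0.51353957 0.29501928 0.19254581] 11.03206235537557 [[-0.0004 -0.0012]
 [-0.0008 -0.0011]
 [ 0.0017  0.0032]
 [-0.0005 -0.0009]]
t 6.35 pos [0.4883 0.2406 0.1307] w 0.0521 f [-0.  -0.2 -5.7] -> tool cm [9.08 3.59 2.06] turn [-0.18  0.01  0.22]
hole pred [249.89326548 278.13798913] [0.00134394 0.00335933]
```

>>> {"method": "servo_tool", "body": {"increments": [[3,1.2,0,0,0,0,1],[3,1.2,0,0,0,0.2,1],[3,1.1,0,0,0,0,1],[0,0,2,0,0,0,1],[0,0,2,0,0,0,1]]}}

```text
clock: 6.85
position: [0.5065, 0.3335, 0.0911]
ee_rot: [-0.0, 0.638, 0.77, -0.001]
contact_force: [-0.1, 0.1, -6.8]
width: 0.0516
gripper_force: 75.4
```

```bash
sed -i 's/^CASE=.*/CASE=np.array([.5137,.2951]); YAW=11/' h.py; python3 - <<'E'
from h import *
optics.get_image("top")
optics.get_image("top")
go(bay("teal")-[0,.0015],.0172)
E
```

```text
t 6.95 pos [0.5035 0.3312 0.0882] w 0.0521 f [-1.3 -0.3 -5.7] -> tool cm [0.34 0.35 7.09] turn [-0.59  0.2  -0.39]
```

>>> {"method": "servo_tool", "body": {"increments": [[0.3,0.2,2,0,0,0,1],[0,0,2,0,0,0,1],[0,0,1.5,0,0,0,1],[0,0,0.6,0,0,0,1],[0,0,0,0,0,0,1]]}}

```text
clock: 7.45
position: [0.5082, 0.3361, 0.0308]
ee_rot: [-0.0, 0.639, 0.769, -0.001]
contact_force: [0.3, -0.3, -6.3]
width: 0.0522
gripper_force: 75.5
```

```bash
python3 - <<'E'
from h import *
go(bay("teal")-[0,.0015],.0172)
E
```

```text
t 7.45 pos [0.5082 0.3361 0.0308] w 0.0522 f [ 0.3 -0.3 -6.3] -> tool cm [-0.08 -0.27  1.36] turn [-0.13  0.05 -0.42]
```

>>> {"method": "servo_tool", "body": {"increments": [[0,-0.1,0.5,0,0,0,1],[0,0,0.3,0,0,0,1],[0,0,0.2,0,0,0,1],[0,0,0.1,0,0,0,1],[0,0,0,0,0,0,1]]}}

```text
clock: 7.95
position: [0.508, 0.3369, 0.0203]
ee_rot: [0.0, 0.639, 0.77, 0.0]
contact_force: [0.1, -0.1, -6.0]
width: 0.0519
gripper_force: 75.5
```

>>> {"method": "servo_tool", "body": {"increments": [[0,0,0.1,0,0,0,1],[0,0,0.1,0,0,0,1],[0,0,0.05,0,0,0,1],[0,0,0,0,0,0,1],[0,0,0,0,0,0,1]]}}

```text
clock: 8.45
position: [0.5079, 0.3369, 0.0177]
ee_rot: [0.0, 0.639, 0.769, -0.0]
contact_force: [0.7, -0.1, -6.4]
width: 0.0519
gripper_force: 75.5
```

>>> {"method": "servo_tool", "body": {"increments": [[0,0,0.1,0,0,0,1],[0,0,0.1,0,0,0,1],[0,0,0,0,0,0,1],[0,0,0,0,0,0,1],[0,0,0,0,0,0,1]]}}

```text
clock: 8.95
position: [0.5081, 0.3369, 0.0172]
ee_rot: [0.0, 0.639, 0.77, 0.0]
contact_force: [-3.6, -0.3, 5.1]
width: 0.0517
gripper_force: 76.7
```

>>> {"method": "servo_tool", "body": {"increments": [[0,0,0,0,0,0,-0.3],[0,0,0,0,0,0,-0.4],[0,0,0,0,0,0,-0.6],[0,0,0,0,0,0,-0.8],[0,0,0,0,0,0,-0.8]]}}

```text
clock: 9.45
position: [0.5081, 0.3369, 0.0157]
ee_rot: [0.0, 0.639, 0.769, 0.0]
contact_force: [1.0, 0.2, -1.8]
width: 0.0768
gripper_force: 0.0
```

>>> {"method": "servo_tool", "body": {"increments": [[0,0,-0.5,0,0,0,-0.8],[0,0,-2,0,0,0,-0.8],[0,0,-3,0,0,0,-0.8],[0,0,-4,0,0,0,-0.8],[-4,0,-3,0,0,0,-0.8]]}}

```text
clock: 9.95
position: [0.5159, 0.3011, 0.1434]
ee_rot: [0.0, 0.637, 0.771, 0.003]
contact_force: [0.7, -0.4, 0.7]
width: 0.0772
gripper_force: 0.0
```

>>> {"method": "servo_tool", "body": {"increments": [[-4,0,-3,0,0,0,-1],[-4,0,0,0,0,0,-1],[-2,0,0,0,0,0,-1],[0,0,0,0,0,0,-1],[0,0,0,0,0,0,-1]]}}

```text
clock: 10.45
position: [0.5338, 0.1992, 0.1711]
ee_rot: [-0.0, 0.639, 0.769, 0.0]
contact_force: [-0.3, 0.6, 0.1]
width: 0.0856
gripper_force: 0.0
```

```bash
cat >> h.py <<'E'
HUE={"teal":((80,120,25),(98,255,255)),"yellow":((22,120,50),(32,255,255))}
def find(col,xy,z,rad,name=None):
    """centre of coloured disc near expected world point, in the wrist camera"""
    c=optics.get_calibration("wrist"); bgr=optics.get_image("wrist")[...,::-1].copy()
    if name: cv2.imwrite(f"pics/{name}.png",bgr)
    m=cv2.inRange(cv2.cvtColor(bgr,cv2.COLOR_BGR2HSV),*HUE[col]); p=proj("wrist",(*xy,z),c)
    m=cv2.morphologyEx(m,cv2.MORPH_OPEN,np.ones((3,3)))
    n,L,st,ce=cv2.connectedComponentsWithStats(m)
    i=min((i for i in range(1,n) if st[i,4]>80),key=lambda i:np.hypot(*(ce[i]-p)))
    k=max(cv2.findContours(np.uint8(L==i),0,1)[0],key=cv2.contourArea); e=cv2.fitEllipse(cv2.convexHull(k))
    print(col,"pred",p.round(1),"ellipse",np.round(e[0],1),np.round(e[1],1),"area",st[i,4],"world",onplane("wrist",e[0],z,c).round(4))
E
python3 - <<'E'
from h import *
optics.get_image("top")
find("teal",bay("teal"),.034,0,"w4")
go((.49,.0583),.012)
E
```

```text
teal pred [250.6  31.1] ellipse [253.7  30.8] [43.4 46.4] area 1522 world [0.5083 0.3371]
t 10.55 pos [0.5335 0.2001 0.1707] w 0.0854 f [ 0.2  0.4 -0. ] -> tool cm [-13.14  -6.9   15.87] turn [-0.01 -0.03 -0.35]
```

View pics/w4.png

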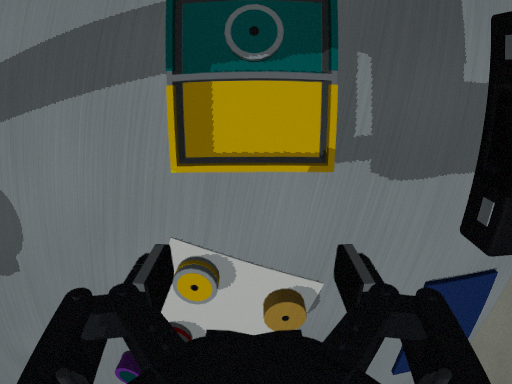

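The teal weight lies flat in the teal bay with its hole at (254,30). The yellow weight's hole is at (194,288) and brass is at (285,318). Next is the yellow weight.

>>> {"method": "servo_tool", "body": {"increments": [[-3.3,-1.7,1,0,0,0,-1],[-3.3,-1.7,2,0,0,0,-1],[-3.3,-1.7,3,0,0,0,-1],[-3.2,-1.8,4,0,0,-0.2,-1],[0,0,0,0,0,0,-1]]}}

```text
clock: 11.05
position: [0.4849, 0.0589, 0.0696]
ee_rot: [-0.005, 0.638, 0.77, -0.004]
contact_force: [-0.7, 0.3, -1.1]
width: 0.0855
gripper_force: 0.0
```

```bash
python3 - <<'E'
from h import *
optics.get_image("top")
find("yellow",(.49,.0583),.030,0)
go((.49,.0583),.0125)
E
```

```text
yellow pred [255.7 226.3] ellipse [255.7 223.7] [57.5 63.6] area 2773 world [0.4896 0.0602]
t 11.15 pos [0.4906 0.061  0.0733] w 0.0854 f [-1.  -0.6  0.8] -> tool cm [-0.26 -0.1   6.08] turn [-0.08 -0.05 -0.21]
```

>>> {"method": "servo_tool", "body": {"increments": [[-0.2,-0.1,2,0,0,-0.2,-1],[0,0,2,0,0,0,-1],[0,0,1.5,0,0,0,-1],[0,0,0.5,0,0,0,-1],[0,0,0,0,0,0,-1]]}}

```text
clock: 11.65
position: [0.4914, 0.0595, 0.0142]
ee_rot: [0.0, 0.635, 0.772, 0.0]
contact_force: [-0.3, 0.3, -0.1]
width: 0.0854
gripper_force: 0.0
```

>>> {"method": "servo_tool", "body": {"increments": [[0,0,0,0,0,0,1],[0,0,0,0,0,0,1],[0,0,0,0,0,0,1],[0,0,0,0,0,0,1],[0,0,0,0,0,0,1]]}}

```text
clock: 12.15
position: [0.4905, 0.0585, 0.0154]
ee_rot: [0.0, 0.636, 0.772, 0.0]
contact_force: [-2.5, 0.5, 7.4]
width: 0.0519
gripper_force: 72.3
```

>>> {"method": "servo_tool", "body": {"increments": [[0,0,0,0,0,0,1],[0,0,-1,0,0,0,1],[0,0,-2,0,0,0,1],[0,0,-3,0,0,0,1],[0,0,-3,0,0,0,1]]}}

```text
clock: 12.65
position: [0.4894, 0.0583, 0.1046]
ee_rot: [-0.001, 0.636, 0.772, -0.001]
contact_force: [0.7, 0.0, -5.4]
width: 0.0516
gripper_force: 74.6
```

```bash
python3 - <<'E'
from h import *
go(bay("yellow"),.1)
E
```

```text
t 12.65 pos [0.4894 0.0583 0.1046] w 0.0516 f [ 0.7  0.  -5.4] -> tool cm [18.58  6.91  0.45] turn [-0.12 -0.02  0.01]
```

>>> {"method": "servo_tool", "body": {"increments": [[4,1.5,0,0,0,0,1],[4,1.5,0,0,0,0,1],[4,1.5,0,0,0,0,1],[4,1.5,0,0,0,0,1],[2.5,0.9,0,0,0,0,1]]}}

```text
clock: 13.15
position: [0.5228, 0.2561, 0.104]
ee_rot: [-0.0, 0.635, 0.772, 0.001]
contact_force: [0.2, -0.7, -5.0]
width: 0.0513
gripper_force: 74.9
```

>>> {"method": "servo_tool", "body": {"increments": [[0,0,1,0,0,0,1],[0,0,2,0,0,0,1],[0,0,0,0,0,0,1],[0,0,0,0,0,0,1],[0,0,0,0,0,0,1]]}}

```text
clock: 13.65
position: [0.5233, 0.2527, 0.0747]
ee_rot: [0.0, 0.636, 0.771, 0.0]
contact_force: [0.5, -0.2, -5.6]
width: 0.0517
gripper_force: 74.9
```

```bash
python3 - <<'E'
from h import *
go(bay("yellow"),.0194)
E
```

```text
t 13.65 pos [0.5233 0.2527 0.0747] w 0.0517 f [ 0.5 -0.2 -5.6] -> tool cm [ 0.14 -0.14  5.53] turn [ 0.06  0.   -0.03]
```

>>> {"method": "servo_tool", "body": {"increments": [[0.1,-0.1,2,0,0,0,1],[0,0,1.5,0,0,0,1],[0,0,1,0,0,0,1],[0,0,0.4,0,0,0,1],[0,0,0,0,0,0,1]]}}

```text
clock: 14.15
position: [0.5218, 0.2538, 0.025]
ee_rot: [0.0, 0.636, 0.772, -0.0]
contact_force: [-0.4, 0.3, -5.1]
width: 0.0519
gripper_force: 75.4
```

>>> {"method": "servo_tool", "body": {"increments": [[0,0,0.2,0,0,0,1],[0,0,0.1,0,0,0,1],[0,0,0.1,0,0,0,1],[0,0,0,0,0,0,1],[0,0,0,0,0,0,1]]}}

```text
clock: 14.65
position: [0.5216, 0.254, 0.0211]
ee_rot: [0.0, 0.636, 0.772, 0.0]
contact_force: [0.5, 0.1, -6.0]
width: 0.052
gripper_force: 75.4
```

>>> {"method": "servo_tool", "body": {"increments": [[0,0,0.1,0,0,0,1],[0,0,0.1,0,0,0,1],[0,0,0.05,0,0,0,1],[0,0,0,0,0,0,1],[0,0,0,0,0,0,1]]}}

```text
clock: 15.15
position: [0.5217, 0.254, 0.0195]
ee_rot: [0.0, 0.636, 0.772, 0.0]
contact_force: [-2.2, -0.9, 5.7]
width: 0.052
gripper_force: 76.2
```

Seated. I'll release, lift and check where it lies.

>>> {"method": "servo_tool", "body": {"increments": [[0,0,0,0,0,0,-0.3],[0,0,0,0,0,0,-0.4],[0,0,0,0,0,0,-0.6],[0,0,0,0,0,0,-0.8],[0,0,0,0,0,0,-0.8]]}}

```text
clock: 15.65
position: [0.5217, 0.254, 0.0183]
ee_rot: [0.0, 0.636, 0.772, 0.0]
contact_force: [-0.1, -0.6, 0.5]
width: 0.0768
gripper_force: 0.0
```

>>> {"method": "servo_tool", "body": {"increments": [[0,0,-0.5,0,0,0,-0.8],[0,0,-2,0,0,0,-0.8],[0,0,-3,0,0,0,-0.8],[0,0,-4,0,0,0,-0.8],[-2,0,-4,0,0,0,-1]]}}

```text
clock: 16.15
position: [0.5248, 0.2356, 0.1548]
ee_rot: [-0.001, 0.635, 0.772, 0.0]
contact_force: [1.5, 0.6, 0.4]
width: 0.0851
gripper_force: 0.0
```

>>> {"method": "servo_tool", "body": {"increments": [[-3,0,-3,0,0,0,-1],[-2,0,-2,0,0,0,-1],[-1,0,0,0,0,0,-1],[0,0,0,0,0,0,-1],[0,0,0,0,0,0,-1]]}}

```text
clock: 16.65
position: [0.5358, 0.1757, 0.202]
ee_rot: [-0.001, 0.636, 0.772, -0.001]
contact_force: [0.3, -0.3, 0.5]
width: 0.0851
gripper_force: 0.0
```

```bash
python3 - <<'E'
from h import *
optics.get_image("top")
find("teal",(.5083,.3371),.034,0,"w5")
c=optics.get_calibration("wrist"); g=cv2.imread("pics/w5.png")
for n,xy in(("teal",(.508,.337)),("yellow",(.5217,.254))):
    p=proj("wrist",(*xy,.034),c); u,v=np.int32(p.round()); 
    P=cv2.cvtColor(g,cv2.COLOR_BGR2GRAY)[v-9:v+10,u-9:u+10]; m=cv2.inRange(P,0,40); M=cv2.moments(m,True); 
    if M["m00"]: h=(u-9+M["m10"]/M["m00"],v-9+M["m01"]/M["m00"]); print(n,"hole",np.round(h,1),"pred",p.round(1),M["m00"],onplane("wrist",h,.034,c).round(4))
go((.542,-.2383),.1)
E
```

```text
teal pred [257.7  14.8] ellipse [257.5  14.9] [37.5 41.5] area 1128 world [0.5082 0.3369]
teal hole [257.   15.1] pred [257.3  14.9] 353.0 [0.5077 0.3368]
yellow hole [255.   95.4] pred [254.7  95.9] 48.0 [0.5219 0.2545]
t 16.75 pos [0.5358 0.1761 0.2018] w 0.0855 f [-0.3 -1.2 -0.2] -> tool cm [-40.8   -7.31  10.18] turn [-0.18 -0.03  0.06]
```

View pics/w5.png

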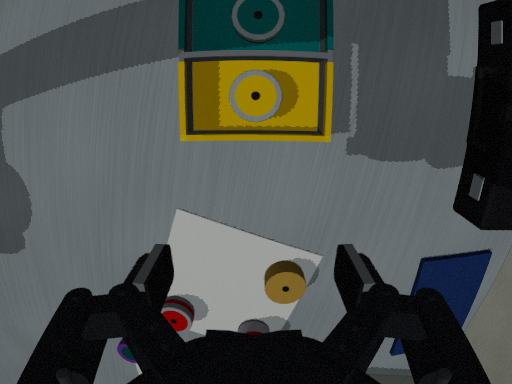

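Both weights sit flat: the teal hole is at (258,15), the yellow at (255,96). Next is the teal tin.

>>> {"method": "servo_tool", "body": {"increments": [[-4,-0.7,0.8,0,0,0,-1],[-4,-0.7,0.8,0,0,0,-1],[-4,-0.7,0.8,0,0,0,-1],[-4,-0.7,0.8,0,0,0,-1],[-4,-0.7,0.8,0,0,0,-1]]}}

```text
clock: 17.25
position: [0.5402, -0.028, 0.162]
ee_rot: [-0.001, 0.635, 0.772, -0.0]
contact_force: [1.1, 0.2, 0.1]
width: 0.0855
gripper_force: 0.0
```

>>> {"method": "servo_tool", "body": {"increments": [[-4,-0.7,1,0,0,0,-1],[-4,-0.7,1,0,0,0,-1],[-4,-0.8,1,0,0,0,-1],[-4,-0.8,1,0,0,0,-1],[-4,-0.8,1,0,0,0,-1]]}}

```text
clock: 17.75
position: [0.5414, -0.2316, 0.1119]
ee_rot: [-0.001, 0.636, 0.772, 0.0]
contact_force: [1.2, 0.9, 0.5]
width: 0.0856
gripper_force: 0.0
```

```bash
python3 - <<'E'
from h import *
optics.get_image("top");optics.get_image("top")
find("teal",(.542,-.2383),.042,0,"w6")
go((.542,-.2383),.018)
E
```

```text
teal pred [253.4 211.8] ellipse [253.6 208.7] [64.6 65.2] area 3261 world [ 0.5417 -0.2358]
t 17.9 pos [ 0.5411 -0.2323  0.1114] w 0.0854 f [-0.1 -0.1 -0.2] -> tool cm [-0.62 -0.    9.34] turn [-0.14 -0.12 -0.14]
```

View pics/w6.png

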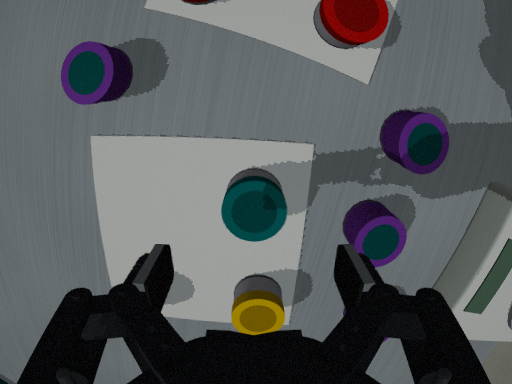

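The wrist view shows the teal tin's lid at (254,209) between the fingers' paths, with silver sides, and purple look-alikes at (415,142), (375,233) and (97,73). I'll descend and grip.

>>> {"method": "servo_tool", "body": {"increments": [[-0.3,0,2,0,0,0,-1],[-0.3,0,2.5,0,0,-0.1,-1],[0,0,2.5,0,0,0,-1],[0,0,1.8,0,0,0,-1],[0,0,0.5,0,0,0,-1]], "squeeze": 35}}

```text
clock: 18.4
position: [0.5414, -0.2342, 0.0181]
ee_rot: [-0.003, 0.635, 0.773, -0.0]
contact_force: [-0.3, 0.9, 0.6]
width: 0.0854
gripper_force: 0.0
```

```bash
python3 - <<'E'
from h import *
optics.get_image("top");optics.get_image("top")
go((.5418,-.2378),.018)
E
```

```text
t 18.5 pos [ 0.5425 -0.2353  0.0197] w 0.0853 f [ 0.2 -0.4  0.8] -> tool cm [-0.23 -0.11  0.17] turn [-0.09 -0.11  0.2 ]
```

>>> {"method": "servo_tool", "body": {"increments": [[-0.2,-0.1,0.1,0,0,0,-1],[0,0,0,0,0,0,-1],[0,0,0,0,0,0,-1],[0,0,0,0,0,0,0],[0,0,0,0,0,0,1]]}}

```text
clock: 19.0
position: [0.5423, -0.2394, 0.0199]
ee_rot: [0.0, 0.635, 0.772, 0.0]
contact_force: [-0.0, -0.0, 0.7]
width: 0.059
gripper_force: 0.0
```

>>> {"method": "servo_tool", "body": {"increments": [[0,0,0,0,0,0,1],[0,0,0,0,0,0,1],[0,0,0,0,0,0,1],[0,0,0,0,0,0,1],[0,0,0,0,0,0,1]]}}

```text
clock: 19.5
position: [0.5425, -0.2394, 0.02]
ee_rot: [0.0, 0.635, 0.772, 0.0]
contact_force: [-1.4, -0.2, 5.5]
width: 0.0469
gripper_force: 36.3
```

>>> {"method": "servo_tool", "body": {"increments": [[0,0,-1,0,0,0,1],[0,0,-2,0,0,0,1],[0,0,-3,0,0,0,1],[0,0,-4,0,0,0,1],[0,0,-1,0,0,0,1]]}}

```text
clock: 20.0
position: [0.5444, -0.2404, 0.1337]
ee_rot: [0.004, 0.635, 0.772, 0.001]
contact_force: [0.5, -1.1, -0.8]
width: 0.0469
gripper_force: 36.2
```

```bash
python3 - <<'E'
from h import *
optics.get_image("top")
s=manip.get_state()["position"]
find("teal",s[:2],s[2]+.024,0)
go((.508,.337),.13)
E
```

```text
teal pred [253.2 284.2] ellipse [253.4 269.6] [ 98.2 105.2] area 8064 world [ 0.5427 -0.2324]
t 20.1 pos [ 0.5431 -0.2397  0.1313] w 0.0474 f [-0.1  0.1 -1.8] -> tool cm [ 5.727e+01  7.680e+00 -1.000e-02] turn [0.17 0.16 0.12]
```

```bash
python3 - <<'E'
from h import *
c=optics.get_calibration("wrist"); s=manip.get_state()["position"]; im=optics.get_image("wrist")[...,::-1].copy()
o=-c["world_to_cam"][:3,:3].T@c["world_to_cam"][:3,3]; print("cam rel tcp",(o-s).round(4))
for z in(.024,.026): print(z,proj("wrist",(s[0],s[1],s[2]+z),c).round(1),proj("wrist",(s[0],s[1]+.005,s[2]+z),c).round(1))
cv2.imwrite("pics/w7.png",cv2.resize(im[200:340,170:340],None,fx=4,fy=4,interpolation=cv2.INTER_NEAREST))
E
```

```text
cam rel tcp [-0.0163  0.081   0.1335]
0.024 [253.1 284.1] [255.2 275.4]
0.026 [253.1 286.8] [255.3 278. ]
```

View pics/w7.png

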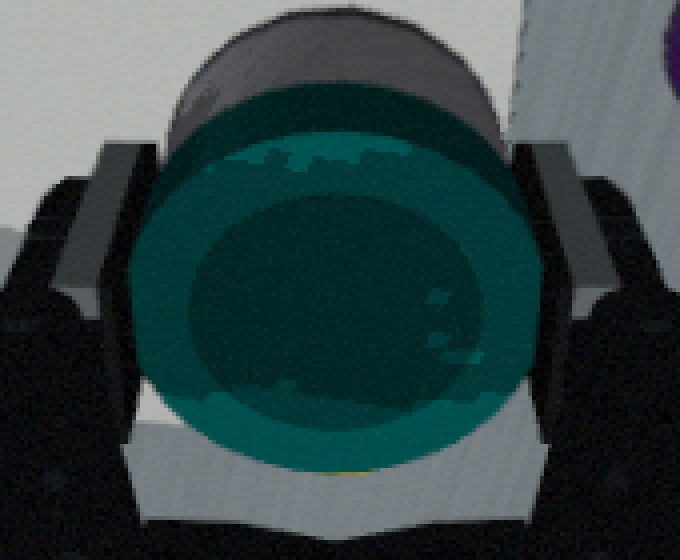

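The crop shows the tin upright in the grip, its dark disc centred at about (254,278). Allowing for the bias seen with the weight, the offset is under 1 mm. I'll move to the teal bay.

>>> {"method": "servo_tool", "body": {"increments": [[3,0.4,0,0,0,0,1],[4,0.6,0,0,0,0,1],[4.5,0.6,0,0,0,0,1],[4.5,0.6,0,0,0,0,1],[4.5,0.6,0,0,0,0,1]]}}

```text
clock: 20.65
position: [0.5281, -0.0308, 0.127]
ee_rot: [-0.002, 0.636, 0.772, -0.001]
contact_force: [0.9, 0.2, -0.4]
width: 0.0467
gripper_force: 36.2
```

>>> {"method": "servo_tool", "body": {"increments": [[4.5,0.6,0,0,0,0,1],[4.5,0.6,0,0,0,0,1],[4.5,0.6,0,0,0,0,1],[4.5,0.6,0,0,0,0,1],[4.5,0.6,0,0,0,0,1]]}}

```text
clock: 21.15
position: [0.5141, 0.1953, 0.1269]
ee_rot: [-0.001, 0.635, 0.772, -0.002]
contact_force: [0.5, 0.1, -1.2]
width: 0.047
gripper_force: 36.2
```

>>> {"method": "servo_tool", "body": {"increments": [[4.5,0.6,0,0,0,0,1],[4.5,0.6,0,0,0,0,1],[3.5,0.5,0,0,0,0,1],[1.5,0.2,0,0,0,0,1],[0,0,0,0,0,0,1]]}}

```text
clock: 21.65
position: [0.5065, 0.336, 0.1272]
ee_rot: [-0.001, 0.634, 0.773, -0.002]
contact_force: [-0.3, -1.3, -1.1]
width: 0.0468
gripper_force: 36.2
```

```bash
python3 - <<'E'
from h import *
optics.get_image("top");optics.get_image("top")
go((.508,.3365),.052)
E
```

```text
t 21.75 pos [0.507  0.3335 0.1279] w 0.047 f [ 0.2 -0.  -0.2] -> tool cm [0.3  0.18 7.59] turn [-0.18  0.13  0.14]
```

>>> {"method": "servo_tool", "body": {"increments": [[0.2,0.1,2,0,0,0,1],[0.1,0,2,0,0,0,1],[0,0,1.5,0,0,0,1],[0,0,0.7,0,0,0,1],[0,0,0.2,0,0,0,1]]}}

```text
clock: 22.25
position: [0.508, 0.3362, 0.0645]
ee_rot: [-0.0, 0.636, 0.772, -0.001]
contact_force: [-0.3, 0.0, -1.4]
width: 0.0468
gripper_force: 36.2
```

```bash
python3 - <<'E'
from h import *
optics.get_image("top");optics.get_image("top");optics.get_image("top")
go((.508,.3367),.052)
E
```

```text
t 22.4 pos [0.5089 0.3376 0.0661] w 0.0471 f [ 0.2 -0.3 -0.7] -> tool cm [-0.07 -0.1   1.41] turn [ 0.06 -0.    0.07]
```

>>> {"method": "servo_tool", "body": {"increments": [[0,0,0.5,0,0,0,1],[0,0,0.4,0,0,0,1],[0,0,0.2,0,0,0,1],[0,0,0,0,0,0,1],[0,0,0,0,0,0,1]]}}

```text
clock: 22.9
position: [0.5082, 0.3381, 0.0544]
ee_rot: [0.0, 0.635, 0.772, -0.0]
contact_force: [-0.4, -0.3, -0.7]
width: 0.0469
gripper_force: 36.2
```

>>> {"method": "servo_tool", "body": {"increments": [[0,0,0.1,0,0,0,1],[0,0,0.05,0,0,0,1],[0,0,0.05,0,0,0,1],[0,0,0,0,0,0,1],[0,0,0,0,0,0,1]]}}

```text
clock: 23.4
position: [0.5083, 0.3381, 0.0524]
ee_rot: [0.0, 0.635, 0.772, -0.0]
contact_force: [0.8, 0.2, -1.5]
width: 0.0469
gripper_force: 36.2
```

>>> {"method": "servo_tool", "body": {"increments": [[-0.1,0,0,0,0,0,1],[0,0,0.05,0,0,0,1],[0,0,0.05,0,0,0,1],[0,0,0,0,0,0,1],[0,0,0,0,0,0,1]]}}

```text
clock: 23.9
position: [0.5085, 0.337, 0.0519]
ee_rot: [0.0, 0.635, 0.772, 0.0]
contact_force: [-0.7, -1.6, 5.3]
width: 0.0471
gripper_force: 36.6
```

Contact at 5 N. I'll release, lift and take a look.

>>> {"method": "servo_tool", "body": {"increments": [[0,0,0,0,0,0,-0.2],[0,0,0,0,0,0,-0.3],[0,0,0,0,0,0,-0.5],[0,0,0,0,0,0,-0.7],[0,0,0,0,0,0,-0.8]]}}

```text
clock: 24.4
position: [0.5084, 0.3371, 0.0513]
ee_rot: [-0.0, 0.635, 0.772, -0.0]
contact_force: [0.2, 0.2, -0.3]
width: 0.0766
gripper_force: 0.0
```

>>> {"method": "servo_tool", "body": {"increments": [[0,0,-0.5,0,0,0,-0.8],[0,0,-2,0,0,0,-0.8],[0,0,-3,0,0,0,-0.8],[0,0,-4,0,0,0,-0.8],[-3,0,-3,0,0,0,-1]]}}

```text
clock: 24.9
position: [0.5146, 0.3103, 0.179]
ee_rot: [0.0, 0.634, 0.773, 0.002]
contact_force: [1.3, -0.6, -0.1]
width: 0.0855
gripper_force: 0.0
```

>>> {"method": "servo_tool", "body": {"increments": [[-4,0,-2,0,0,0,-1],[-3,0,-2,0,0,0,-1],[-1,0,0,0,0,0,-1],[0,0,0,0,0,0,-1],[0,0,0,0,0,0,-1]]}}

```text
clock: 25.4
position: [0.5289, 0.2297, 0.2155]
ee_rot: [-0.001, 0.635, 0.772, -0.0]
contact_force: [-0.4, -0.3, -0.1]
width: 0.0855
gripper_force: 0.0
```

```bash
python3 - <<'E'
from h import *
optics.get_image("top")
c=optics.get_calibration("wrist"); im=optics.get_image("wrist")[...,::-1].copy()
p=proj("wrist",(.508,.337,.074),c); print(p.round(1), proj("wrist",(.508,.342,.074),c).round(1), proj("wrist",(.508,.337,.034),c).round(1))
u,v=np.int32(p); v=max(v,50); cv2.imwrite("pics/w8.png",cv2.resize(im[v-50:v+100,u-90:u+90],None,fx=4,fy=4,interpolation=cv2.INTER_NEAREST)); print("off",u-90,v-50)
go((.5662,-.3428),.1)
E
```

```text
[253.8  64.1] [254.9  58.9] [253.8  67.7]
off 163 14
t 25.5 pos [0.5288 0.2302 0.2152] w 0.0856 f [ 0.5 -0.3  0.2] -> tool cm [-56.94  -7.41  11.51] turn [-0.14 -0.03  0.18]
```

View pics/w8.png

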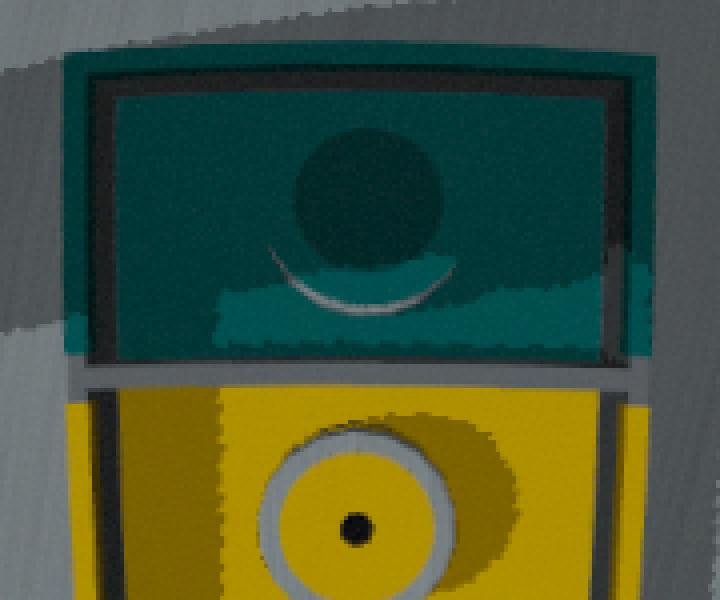

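The tin stands centred on the teal weight: its disc is at (255.2,63.5) against (253.8,64.1) predicted, about 1 mm off. Now the yellow tin.

>>> {"method": "servo_tool", "body": {"increments": [[-4.4,-0.6,0.5,0,0,0,-1],[-4.4,-0.6,0.5,0,0,0,-1],[-4.4,-0.6,0.5,0,0,0,-1],[-4.4,-0.6,0.5,0,0,0,-1],[-4.4,-0.6,0.5,0,0,0,-1]]}}

```text
clock: 26.0
position: [0.5424, 0.0072, 0.1904]
ee_rot: [-0.001, 0.635, 0.773, -0.0]
contact_force: [0.7, 0.5, 0.1]
width: 0.0852
gripper_force: 0.0
```

>>> {"method": "servo_tool", "body": {"increments": [[-4.4,-0.6,0.8,0,0,0,-1],[-4.4,-0.6,0.8,0,0,0,-1],[-4.4,-0.6,0.8,0,0,0,-1],[-4.4,-0.6,0.8,0,0,0,-1],[-4.4,-0.6,0.8,0,0,0,-1]]}}

```text
clock: 26.5
position: [0.5558, -0.2145, 0.1502]
ee_rot: [-0.001, 0.635, 0.773, 0.0]
contact_force: [0.4, 0.6, 0.6]
width: 0.0853
gripper_force: 0.0
```

>>> {"method": "servo_tool", "body": {"increments": [[-4.4,-0.6,1,0,0,0,-1],[-4.4,-0.6,1,0,0,0,-1],[-4,-0.5,1,0,0,0,-1],[0,0,0,0,0,0,-1],[0,0,0,0,0,0,-1]]}}

```text
clock: 27.0
position: [0.5635, -0.3424, 0.1197]
ee_rot: [-0.002, 0.636, 0.772, 0.0]
contact_force: [0.2, 0.9, 1.2]
width: 0.0854
gripper_force: 0.0
```

```bash
python3 - <<'E'
from h import *
optics.get_image("top");optics.get_image("top")
c=optics.get_calibration("wrist"); im=optics.get_image("wrist")[...,::-1].copy()
p=proj("wrist",(.5662,-.3428,.042),c); print(p.round(1), proj("wrist",(.5662,-.3378,.042),c).round(1))
u,v=np.int32(p); cv2.imwrite("pics/w9.png",cv2.resize(im[v-100:v+100,u-130:u+130],None,fx=3,fy=3,interpolation=cv2.INTER_NEAREST)); print("off",u-130,v-100)
go((.5662,-.3428),.02)
E
```

```text
[255.7 205.2] [257.  199.2]
off 125 105
t 27.15 pos [ 0.5639 -0.3411  0.1214] w 0.0854 f [ 0.1 -0.  -0.6] -> tool cm [-0.22  0.19 10.14] turn [-0.01 -0.06  0.22]
```

View pics/w9.png

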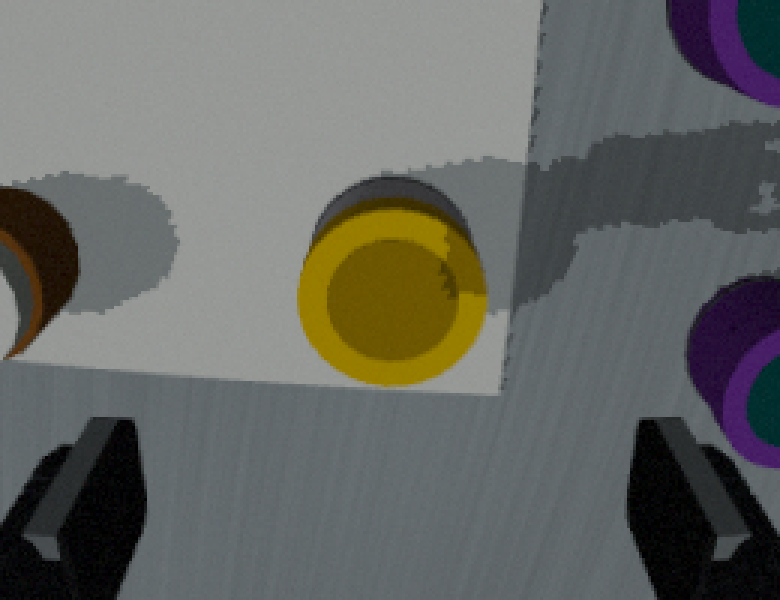

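The view shows the yellow tin's disc at (256,204.8), matching the prediction. The jar is well to the left and the purple ones to the right. I'll descend.

>>> {"method": "servo_tool", "body": {"increments": [[-0.2,0.1,2.5,0,0,0.1,-1],[-0.1,0.1,2.5,0,0,0.1,-1],[0,0,2.5,0,0,0,-1],[0,0,1.8,0,0,0,-1],[0,0,0.8,0,0,0,-1]]}}

```text
clock: 27.65
position: [0.5656, -0.3432, 0.0191]
ee_rot: [-0.001, 0.636, 0.772, 0.0]
contact_force: [0.7, 0.2, -0.3]
width: 0.0853
gripper_force: 0.0
```

```bash
python3 - <<'E'
from h import *
for i in range(4): optics.get_image("top")
go((.5662,-.3435),.02)
E
```

```text
t 27.85 pos [ 0.567  -0.3453  0.0216] w 0.0854 f [-0.7 -0.3  0.6] -> tool cm [ 0.19 -0.04  0.16] turn [ 0.07  0.08 -0.03]
```

>>> {"method": "servo_tool", "body": {"increments": [[0.15,0,0.1,0,0,0,-1],[0,0,0,0,0,0,-0.5],[0,0,0,0,0,0,0],[0,0,0,0,0,0,1],[0,0,0,0,0,0,1]]}}

```text
clock: 28.35
position: [0.5661, -0.3445, 0.0202]
ee_rot: [0.001, 0.637, 0.771, -0.0]
contact_force: [-0.5, 0.5, 4.5]
width: 0.0471
gripper_force: 36.2
```

>>> {"method": "servo_tool", "body": {"increments": [[0,0,0,0,0,0,1],[0,0,0,0,0,0,1],[0,0,0,0,0,0,1],[0,0,0,0,0,0,1],[0,0,0,0,0,0,1]]}}

```text
clock: 28.85
position: [0.5661, -0.3444, 0.0202]
ee_rot: [0.001, 0.637, 0.771, -0.0]
contact_force: [0.2, 1.1, 5.5]
width: 0.0468
gripper_force: 36.3
```

>>> {"method": "servo_tool", "body": {"increments": [[0,0,-1,0,0,0,1],[0,0,-2,0,0,0,1],[0,0,-3,0,0,0,1],[0,0,-4,0,0,0,1],[0,0,-1,0,0,0,1]]}}

```text
clock: 29.35
position: [0.568, -0.3457, 0.1342]
ee_rot: [0.004, 0.637, 0.771, 0.0]
contact_force: [1.3, -0.2, -0.5]
width: 0.0469
gripper_force: 36.2
```

```bash
python3 - <<'E'
from h import *
for i in range(3): optics.get_image("top")
c=optics.get_calibration("wrist"); s=manip.get_state()["position"]; im=optics.get_image("wrist")[...,::-1].copy()
print("pred",proj("wrist",(s[0],s[1],s[2]+.0235),c).round(1))
h=cv2.cvtColor(im,cv2.COLOR_BGR2HSV)[270:280,210:300].mean(0); v=cv2.cvtColor(im,cv2.COLOR_BGR2HSV)[220:345,254,2]; print(v)
go((.5218,.2540),.13)
E
```

```text
pred [253.  283.3]
[ 65  64  67  65  67  67  66  69  68  66  66 121 155 160 159 160 161 160
 162 161 120 115 116 114 115 115 110  79  83  82  78  80  80  81  80  78
  79  80  80  82  78  80  81  82  80  79  81  78  83  77  80  82  78  81
  79  81  80  79  82  79  79  81  82  80  78  79  78  78  82  79  78  82
  79  77  80  79  78  81  78 105 116 115 114 115 113 117 145 160 161 161
 160 162 159 159 162 161 149 111 114 114 112 112 110 115 112 116 116 112
 115 112 115 115 114 116 109  27  14   9   9  14  10   3  16   9   8]
t 29.55 pos [ 0.565  -0.3435  0.1282] w 0.0473 f [ 0.1 -0.1 -1.8] -> tool cm [59.49  7.07 -0.09] turn [-0.09 -0.1  -0.09]
```

The dark disc spans rows 247–298, so the tin sits about 2.5 mm towards tool +x. I'll compensate when placing it.

>>> {"method": "servo_tool", "body": {"increments": [[3,0.4,0,0,0,0,1],[4,0.5,0,0,0,0,1],[4.5,0.5,0,0,0,0,1],[4.5,0.5,0,0,0,0,1],[4.5,0.5,0,0,0,0,1]]}}

```text
clock: 30.05
position: [0.5487, -0.1362, 0.1269]
ee_rot: [-0.002, 0.637, 0.771, -0.001]
contact_force: [0.6, 0.6, -0.9]
width: 0.0471
gripper_force: 36.2
```

>>> {"method": "servo_tool", "body": {"increments": [[4.5,0.6,0,0,0,0,1],[4.5,0.5,0,0,0,0,1],[4.5,0.5,0,0,0,0,1],[4.5,0.5,0,0,0,0,1],[4.5,0.5,0,0,0,0,1]]}}

```text
clock: 30.55
position: [0.5315, 0.0892, 0.1272]
ee_rot: [-0.002, 0.637, 0.771, -0.002]
contact_force: [1.0, -0.0, -0.6]
width: 0.0472
gripper_force: 36.2
```

>>> {"method": "servo_tool", "body": {"increments": [[4.5,0.6,0,0,0,0,1],[4.5,0.5,0,0,0,0,1],[4,0.5,0,0,0,0,1],[3,0.4,0,0,0,0,1],[0,0,0,0,0,0,1]]}}

```text
clock: 31.05
position: [0.521, 0.2519, 0.127]
ee_rot: [-0.002, 0.635, 0.772, -0.001]
contact_force: [-0.1, -1.1, -0.7]
width: 0.0469
gripper_force: 36.2
```

```bash
python3 - <<'E'
from h import *
for i in range(4): optics.get_image("top")
go((.5223,.2515),.052)
E
```

```text
t 31.25 pos [0.522  0.2473 0.128 ] w 0.0469 f [-0.4 -0.3 -1.7] -> tool cm [0.41 0.13 7.6 ] turn [-0.18  0.06 -0.11]
```

>>> {"method": "servo_tool", "body": {"increments": [[0.2,0.1,2,0,0,0,1],[0.2,0,2,0,0,0,1],[0,0,1.5,0,0,0,1],[0,0,0.7,0,0,0,1],[0,0,0.2,0,0,0,1]]}}

```text
clock: 31.75
position: [0.5227, 0.2513, 0.0645]
ee_rot: [-0.0, 0.637, 0.771, -0.001]
contact_force: [-0.2, 0.0, -1.3]
width: 0.0468
gripper_force: 36.2
```

>>> {"method": "servo_tool", "body": {"increments": [[0,0,0.3,0,0,0,1],[0,0,0.2,0,0,0,1],[0,0,0,0,0,0,1],[0,0,0,0,0,0,1],[0,0,0,0,0,0,1]]}}

```text
clock: 32.25
position: [0.5233, 0.2527, 0.0609]
ee_rot: [0.0, 0.637, 0.771, 0.0]
contact_force: [-0.4, -0.4, -0.7]
width: 0.0476
gripper_force: 36.2
```

```bash
python3 - <<'E'
from h import *
go((.5223,.2515),.052)
E
```

```text
t 32.25 pos [0.5233 0.2527 0.0609] w 0.0476 f [-0.4 -0.4 -0.7] -> tool cm [-0.1  -0.12  0.89] turn [ 0.05  0.   -0.07]
```

>>> {"method": "servo_tool", "body": {"increments": [[-0.1,-0.1,0.3,0,0,0,1],[0,0,0.2,0,0,0,1],[0,0,0.1,0,0,0,1],[0,0,0,0,0,0,1],[0,0,0,0,0,0,1]]}}

```text
clock: 32.75
position: [0.5223, 0.2514, 0.0544]
ee_rot: [0.0, 0.637, 0.771, -0.0]
contact_force: [-0.4, -0.1, -0.6]
width: 0.0471
gripper_force: 36.2
```

>>> {"method": "servo_tool", "body": {"increments": [[0,0,0.1,0,0,0,1],[0,0,0.1,0,0,0,1],[0,0,0.05,0,0,0,1],[0,0,0,0,0,0,1],[0,0,0,0,0,0,1]]}}

```text
clock: 33.25
position: [0.5223, 0.2514, 0.0522]
ee_rot: [0.0, 0.637, 0.771, 0.0]
contact_force: [-0.7, 0.3, 2.3]
width: 0.047
gripper_force: 36.5
```

Seated. I'll release it and lift.

>>> {"method": "servo_tool", "body": {"increments": [[0,0,0,0,0,0,-0.2],[0,0,0,0,0,0,-0.3],[0,0,0,0,0,0,-0.5],[0,0,0,0,0,0,-0.7],[0,0,0,0,0,0,-0.8]]}}

```text
clock: 33.75
position: [0.5223, 0.2514, 0.0519]
ee_rot: [0.0, 0.637, 0.771, -0.0]
contact_force: [-0.3, -0.2, 0.9]
width: 0.0767
gripper_force: 0.0
```

>>> {"method": "servo_tool", "body": {"increments": [[0,0,-0.5,0,0,0,-0.8],[0,0,-2,0,0,0,-0.8],[0,0,-3,0,0,0,-0.8],[0,0,-4,0,0,0,-0.8],[-3,0,-3,0,0,0,-1]]}}

```text
clock: 34.25
position: [0.5283, 0.2244, 0.1795]
ee_rot: [0.0, 0.635, 0.772, 0.002]
contact_force: [0.8, 0.4, -0.7]
width: 0.0853
gripper_force: 0.0
```

>>> {"method": "servo_tool", "body": {"increments": [[-4,0,-2,0,0,0,-1],[-2,0,-2,0,0,0,-1],[0,0,0,0,0,0,-1],[0,0,0,0,0,0,-1],[0,0,0,0,0,0,-1]]}}

```text
clock: 34.75
position: [0.5384, 0.1637, 0.2159]
ee_rot: [-0.001, 0.636, 0.771, -0.001]
contact_force: [0.8, 0.3, 0.3]
width: 0.0854
gripper_force: 0.0
```

```bash
python3 - <<'E'
from h import *
for i in range(2): optics.get_image("top")
c=optics.get_calibration("wrist"); im=optics.get_image("wrist")[...,::-1].copy()
for xy in((.5218,.2542),(.508,.337)): print(proj("wrist",(*xy,.074),c).round(1), proj("wrist",(*xy,.034),c).round(1))
cv2.imwrite("pics/w10.png",cv2.resize(im[0:150,155:355],None,fx=4,fy=4,interpolation=cv2.INTER_NEAREST))
print(manip.get_state()["position"])
E
```

```text
[254.5  82.5] [254.4  83.8]
[257.   -4.4] [256.6   7.2]
[0.53854765 0.16387227 0.21579831]
```

View pics/w10.png

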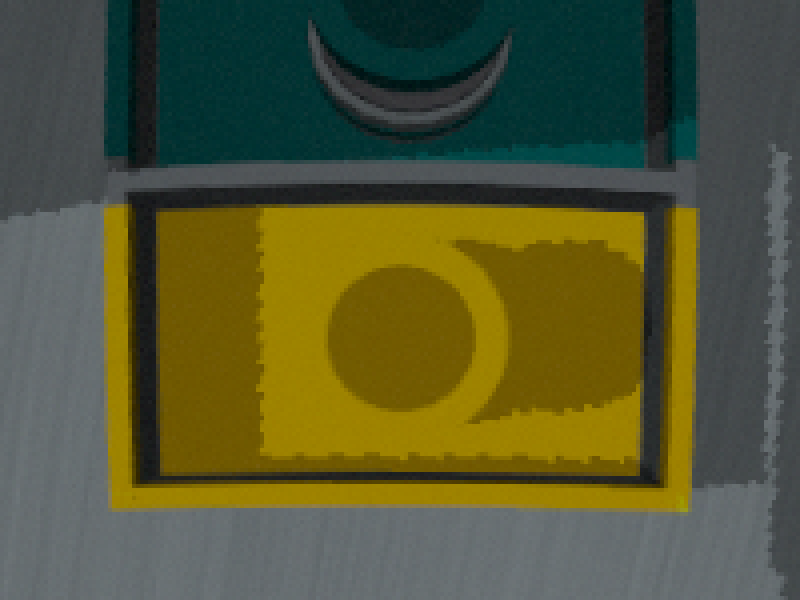

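The yellow tin's disc is at (255.3,84.5) against (254.5,82.5) predicted, about 2 mm off centre, and it is upright. I'll do a last check that the others are undisturbed.

```bash
python3 - <<'E'
from h import *
a=cv2.imread("pics/top0.png"); b=optics.get_image("top")[...,::-1].copy(); cv2.imwrite("pics/top_end.png",b)
print([proj("top",(*xy,.074)).round(1) for xy in((.508,.337),(.5218,.2542))])
cv2.imwrite("pics/top_endc.png",cv2.resize(b[125:275,80:420],None,fx=2.35,fy=2.35,interpolation=cv2.INTER_CUBIC))
E
```

```text
[array([108.9, 206.1]), array([143. , 201.1])]
```

View pics/top_endc.png

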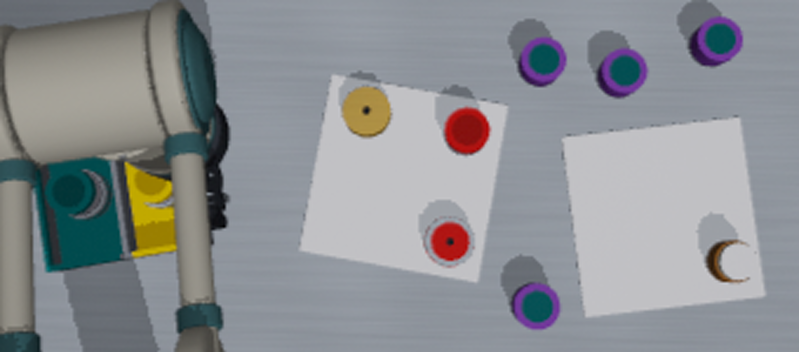

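The look-alikes and the jar are where they started, and the tins stand in their bays: the teal disc is at about (110.6,205.9) against (108.9,206.1) predicted. I'll hand in.

```bash
python3 -c "
from rig import manip; print(manip.sign_off())"
```

```text
the job is handed in; nothing more can be done
None
```

I packed both kits and handed the job in at about 35 s: each weight lies flat in its own bay with the matching tin upright on top, teal about 1 mm and yellow about 2 mm off centre, and the look-alikes and jar were left alone.

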